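# Switch on and tare the bench scale

### The arm

A 6-joint arm with a two-finger parallel gripper is mounted at the origin on the work surface. World frame = base frame: x ahead of the robot, y to its left, z up, the work surface at z = 0. Lengths are in m, angles in rad, forces in N, time in s.
With the tool pointing down it reaches from about 0.25 to 0.725 m from the base axis. Payload 9.7 kg.
Tool frame: the origin (TCP) lies midway between the tips of the shut fingers; the grasp point (between the pads) lies 19 mm behind it; z points along the fingers, x is the direction in which the jaws open and shut, and the axes are right-handed (so a half turn about z gives the same grasp; the last joint's range is limited). The gripper opens to 85 mm and grips with 20 to 120 N. Pads are 22 mm wide; open, the fingers measure 114 mm over their backs; the gripper's body (76 mm by 85 mm) begins 54 mm behind the grasp point. The pads swing forward as they close: fully open they stand 13 mm farther back than shut.
Start: joints at [-1.304, 0.087, 0.176, 1.66, 0, 1.571], TCP at [0.145, -0.531, 0.231] pointing down, gripper open.
Joint ranges: [-3.13, 3.13], [-0.85, 1.81], [-1.15, 1.24], [-2.2, 2.28], [-1.44, 1.52], [-3.14, 3.14]. Speed limits (rad/s): [2.22, 2.22, 2.57, 3.14, 3.14, 3.14].

### API

Orientations are given as a rotation vector (axis times angle).
In Python, from rig import bot gives the robot as it stands. The module is installed in compiled form; this text tells all that it offers.
- The arm moves only by the shell command python3 -m creep 'ROWS'. ROWS is JSON, one flat list of numbers, 5 for each row, row after row: the shift along the tool's x, y, z in m, then the turn about the tool's z in degrees, then the closure, from 0 (fully open) to 1 (shut). A call has exactly 10 rows; each row is the pose to reach, as a shift and turn from the pose commanded when the call began, along the tool's axes at that moment; what a row does not reach only later rows make up. A row lasts 1/12 s, in which the tool goes at most 41.7 mm and 7.16 degrees, less where a joint would pass 70% of its speed; a pose out of reach is approached as far as the arm can. A call with a gripper value outside its range is refused whole. The fingers move at their own pace and stop on an object; the grip force is fixed at half the most. Time passes only in rows, so rows that repeat a pose let the fingers close, or fill a call up. It gives the time, the measured TCP pose, the force and the opening at its end, in the units of the state.
- bot.observe(): the state, without advancing time (a new reading comes with each control period).
- bot.capture(name): name is "scene" or "top" or "wrist"; returns the picture (420x560x3 uint8, blue, green, red); there is no depth.
- bot.camera_params(name): a dict with "intrinsics" (3x3 intrinsics, pixels), "position" and "attitude" of the camera in the world; the wrist camera has in their place "T_tool_cam" (4x4, takes a point from camera to tool coordinates, whose origin is the TCP and whose axes are the tool frame's). Camera axes: x right, y down, z forward; pixel columns grow to the right and rows downward; lengths in m; the calibration is good to about 2 mm. A picture is of the moment at which its call begins: read the wrist's pose just before it. camera_params takes no time and is no camera call.
- bot.hand_in(): hands the job in, once; it reports no verdict.
Trained networks look in the newest picture that a camera, given by its name, has taken for a name from the list of things; names that differ only in an ending like _2 or _b are one class to them, and where a whole thing is asked for, a point or a joint stands for the part that bears it (a point fixed in the world has none). Each returns a list of dicts, best first, with "confidence" (0 to 1); they miss things now and then, are a little off and sometimes report something else, mostly with a low value. They report only what shows in the picture. A call takes as long as a camera call.
- bot.spot_in(camera, query): "rect" ([left, top, right, bottom] in pixels, round what is visible of it).
- bot.regions_of(camera, query): "pixels" (420x560 bool, what is visible of it) and "rect" ([left, top, right, bottom] in pixels, round what is visible of it).
- bot.landmark_of(camera, query): "uv" ([column, row] in pixels: a listed point, or the origin of a listed thing).
The state is a dict: "time_s": time; "qpos": joint angles; "dq": joint speeds; "effort": joint torques, N m; "position": TCP position; "orientation": TCP orientation; "wrist_force": force on the tool from outside, world axes, zero at the start; "moment": the same for the moment, N m; "opening": opening from 0.0 (shut) to 1.0 (fully open).
Only numpy, scipy, OpenCV 4.12 (cv2) and the standard library are available. Lean on these libraries where they do the work, as an engineer would, in place of code of your own. Each camera call takes 0.05 s, during which the arm holds its last target. There are 200 camera calls.

### The job

The mixing cup is already on the scale: press the round key (power) right down with the fingertips and let it come up, then press the long bar-shaped key (tare) right down in the same way, and lift the hand well clear of the scale. Press gently, leave the two square keys alone, and do not shift the cup on the pan or anything else on the worktop.

Things in the scene. Friction and masses are not known exactly. Their poses are not given: they have to be found in the camera images.
- scale: off-white bench scale, 300 (x) by 270 mm (y), fixed. Origin: centre of its footprint; z up, x from key side to rear, y along the key row. Front deck 40 mm high, x = -150 to -70 mm, with four white keys at x = -112 mm, y = -81, -27, 27, 81 mm (which is where varies). Behind it the housing is 62 mm high; steel pan 175 by 200 mm, top at 80 mm, centre x = 55 mm
- round_key_top (a point): centre of the top face of the ROUND key (power), a disc 24 mm in diameter; white plastic, its top is 51 mm above the worktop (10 mm proud of the key panel) when up; axes as the scale's, z up. It moves down with the key
- round_key (a joint): travel of that key in m: 0 when up, 0.005 when fully down. A spring returns it: it starts to move at 1.5 N and is fully down at 4 N, where it meets a hard stop
- bar_key_top (a point): centre of the top face of the BAR key (tare), an oblong 44 mm long along the row and 20 mm across it; white plastic, its top is 51 mm above the worktop (10 mm proud of the key panel) when up; axes as the scale's, z up. It moves down with the key
- bar_key (a joint): travel of that key in m: 0 when up, 0.005 when fully down. A spring returns it: it starts to move at 1.5 N and is fully down at 4 N, where it meets a hard stop
- square_a_key_top (a point): centre of the top face of the first of the two SQUARE keys, 22 by 22 mm, to be left alone; white plastic, its top is 51 mm above the worktop (10 mm proud of the key panel) when up; axes as the scale's, z up. It moves down with the key
- square_a_key (a joint): travel of that key in m: 0 when up, 0.005 when fully down. A spring returns it: it starts to move at 1.5 N and is fully down at 4 N, where it meets a hard stop
- square_b_key_top (a point): centre of the top face of the second of the two SQUARE keys, 22 by 22 mm, to be left alone; white plastic, its top is 51 mm above the worktop (10 mm proud of the key panel) when up; axes as the scale's, z up. It moves down with the key
- square_b_key (a joint): travel of that key in m: 0 when up, 0.005 when fully down. A spring returns it: it starts to move at 1.5 N and is fully down at 4 N, where it meets a hard stop
- pan_cup: bystander on the scale's pan, not to be shifted: white plastic mixing cup, 72 mm across the rim, 90 mm tall, with a flat wooden stirring stick that stands in it to about 145 mm; origin at the centre of its underside, z up
- side_cup: bystander on the worktop, to the left of the keys: white plastic mixing cup, 72 mm across the rim, 90 mm tall, with a flat wooden stirring stick that stands in it to about 145 mm; origin at the centre of its underside, z up
- tape_roll: bystander: yellow roll of tape lying flat, 90 mm across, 25 mm high; origin at the centre of its underside
- tin: bystander: closed resin tin, 86 mm across, 117 mm tall, to the right of the scale; origin at the centre of its underside
- hardener: bystander: small hardener bottle, 32 mm across, 70 mm tall, on the worktop to the right of the keys; origin at the centre of its underside
- stone_sample: bystander: polished stone sample, 80 by 80 by 20 mm, lying beyond the hardener bottle; origin at the centre of its underside
- spatula: bystander: spatula 180 mm long lying on the worktop along the front edge of the scale; origin near its middle, on the worktop

How it is judged:
On the way, in this order (a step that is already met when the one before it is completed fails the run):
1. the round key is pressed down (at least 3.5 of its 5 mm), the bar key not (value of joint round_key above 0.0035 m and value of joint bar_key below 0.0015 m), for 0.1 s.
2. the round key is up again (value of joint round_key below 0.001 m and value of joint bar_key below 0.0015 m), for 0.1 s.
3. the bar key is pressed down (at least 3.5 of its 5 mm), the round key up (value of joint bar_key above 0.0035 m and value of joint round_key below 0.0015 m), for 0.1 s.
At the end, for the whole second after the job is handed in: All four keys are up (within 1 mm), the gripper's grasp point is more than 80 mm from every key, the cup on the pan is within 8 mm and every other bystander within 12 mm of where it started, all at rest (value of joint each of round_key, bar_key, square_a_key, square_b_key below 0.001 m and distance between the grasp point and round_key_top above 0.08 m and distance between the grasp point and bar_key_top above 0.08 m and distance between the grasp point and square_a_key_top above 0.08 m and distance between the grasp point and square_b_key_top above 0.08 m and distance of pan_cup from where it was at the start of the episode below 0.008 m and distance of each of side_cup, tape_roll, tin, hardener, stone_sample, spatula from where it was at the start of the episode below 0.012 m and linear speed of each of pan_cup, side_cup, tape_roll, tin, hardener, stone_sample, spatula below 0.02 m/s); the robot touches nothing.
It fails at once if a square key is pressed (more than 1.5 mm) (value of joint any of square_a_key, square_b_key above 0.0015 m).
It fails at once if the cup on the pan is shifted by more than 8 mm, or lifted (distance of pan_cup from where it was at the start of the episode above 0.008 m).
It fails at once if another bystander is shifted by more than 12 mm, lifted or knocked over (distance of any of side_cup, tape_roll, tin, hardener, stone_sample, spatula from where it was at the start of the episode above 0.012 m or angle between any of pan_cup, side_cup, tape_roll, tin, hardener, stone_sample, spatula's own z axis and vertical above 0.3 rad).
It fails at once if not gentle: the robot pushes on something with more than 25 N (contact force between any of the fingers, the arm and anything else above 25 N).
It also fails if it takes over 42 s, if anything falls off the work surface, if the arm or the gripper's body presses on something with over 40 N, if the wrist force passes 120 N, or if a joint passes its speed limit or range.

## Working session

There is one attempt and no reset: what is moved stays moved. The work goes in short steps, Python scripts to look and compute and a shell command to move; the robot and the scene stay as the last step left them, time stands still between calls to the robot, and variables do not carry over. Pictures are saved under pics/ and viewed, about 8 in all and at most 12, crops included, and the job is handed in when it is done.

```bash
mkdir -p pics; cat > h.py <<'E'
import numpy as np, cv2
from scipy.spatial.transform import Rotation as R
from rig import bot
def cam(name,st=None):
    p=bot.camera_params(name);K=np.array(p["intrinsics"])
    if "T_tool_cam" in p:
        T=np.array(p["T_tool_cam"]);Rt=R.from_rotvec(st["orientation"]).as_matrix()
        return K,Rt@T[:3,:3],Rt@T[:3,3]+np.array(st["position"])
    a=np.array(p["attitude"],float)
    A=a if a.shape==(3,3) else (R.from_rotvec(a).as_matrix() if a.size==3 else R.from_quat(a).as_matrix())
    return K,A,np.array(p["position"])
def ray(c,uv,z):
    K,A,o=c;d=A@np.linalg.solve(K,[uv[0],uv[1],1]);return o+d*(z-o[2])/d[2]
def proj(c,P):
    K,A,o=c;q=K@(A.T@(np.array(P)-o));return q[:2]/q[2]
E
python3 - <<'E'
from h import *
s=bot.observe();print({k:np.round(v,3) for k,v in s.items()})
for n in("top","scene"):
    p=bot.camera_params(n);print(n,p)
for n in("top","scene","wrist"):
    s=bot.observe();im=bot.capture(n);cv2.imwrite(f"pics/{n}0.png",im)
    c=cam(n,s)
    for k in("round_key_top","bar_key_top","square_a_key_top","square_b_key_top","scale"):
        z=0 if k=="scale" else .051
        for r in bot.landmark_of(n,k)[:2]: print(n,k,round(r["confidence"],2),np.round(r["uv"],1),np.round(ray(c,r["uv"],z),4))
E
```

```text
{'time_s': np.float64(0.0), 'qpos': array([-1.304,  0.087,  0.175,  1.66 ,  0.   ,  1.571]), 'dq': array([-0.001,  0.002, -0.   ,  0.   ,  0.001,  0.   ]), 'effort': array([-1.0000e-03, -5.2038e+01,  4.6481e+01,  1.6000e-02, -0.0000e+00,
       -0.0000e+00]), 'position': array([ 0.145, -0.53 ,  0.231]), 'orientation': array([-2.497e+00,  1.906e+00,  2.000e-03]), 'wrist_force': array([ 0.66 ,  0.197, -0.917]), 'moment': array([-0.016, -0.044, -0.023]), 'opening': np.float64(1.0)}
top {'intrinsics': array([[432.70333852,   0.        , 286.92558692],
       [  0.        , 432.70333852, 218.06746936],
       [  0.        ,   0.        ,   1.        ]]), 'position': array([0.50913239, 0.01652481, 0.95421111]), 'attitude': array([-2.13356552,  2.18567223, -0.05841634])}
scene {'intrinsics': array([[534.35242702,   0.        , 290.39336709],
       [  0.        , 534.35242702, 209.03985705],
       [  0.        ,   0.        ,   1.        ]]), 'position': array([ 1.1101648 , -0.65770997,  0.84414565]), 'attitude': array([-2.19964242, -0.75511337,  0.32229286])}
top round_key_top 0.6 [318.8 263.7] [ 0.4929 -0.0173  0.051 ]
top bar_key_top 0.58 [287.1 272.9] [0.4754 0.0488 0.051 ]
top square_a_key_top 0.62 [238.8 281.4] [0.46   0.1496 0.051 ]
top square_a_key_top 0.46 [398.2 252.4] [ 0.5125 -0.1815  0.051 ]
top square_b_key_top 0.45 [267.5 274.3] [0.4734 0.0896 0.051 ]
top square_b_key_top 0.43 [272.9 221.8] [0.5824 0.0762 0.051 ]
top scale 0.67 [270.9 223. ] [0.584 0.084 0.   ]
scene round_key_top 0.4 [243.6 206.8] [ 0.4928 -0.0136  0.051 ]
scene round_key_top 0.16 [328.7 211. ] [0.6495 0.0924 0.051 ]
scene bar_key_top 0.55 [255.6 193.5] [0.484  0.0377 0.051 ]
scene bar_key_top 0.18 [193.8 276.1] [ 0.5506 -0.2254  0.051 ]
scene square_a_key_top 0.48 [275.2 163.6] [0.4483 0.1536 0.051 ]
scene square_b_key_top 0.45 [265.  176.8] [0.4618 0.0983 0.051 ]
scene scale 0.64 [300.2 218. ] [ 0.5817  0.0797 -0.    ]
```

```bash
cd pics; python3 -c "
import cv2,numpy as np
a=cv2.imread('top0.png');b=cv2.imread('wrist0.png')
cv2.imwrite('m0.png',cv2.resize(np.vstack([a,b]),(448,600)) if 0 else a)"
```

```text
(no output)
```

View pics/top0.png

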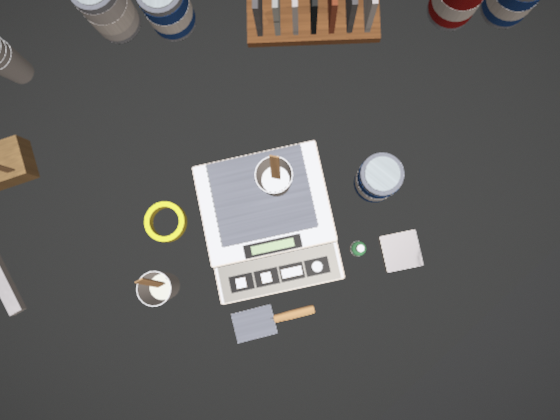

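View pics/scene0.png

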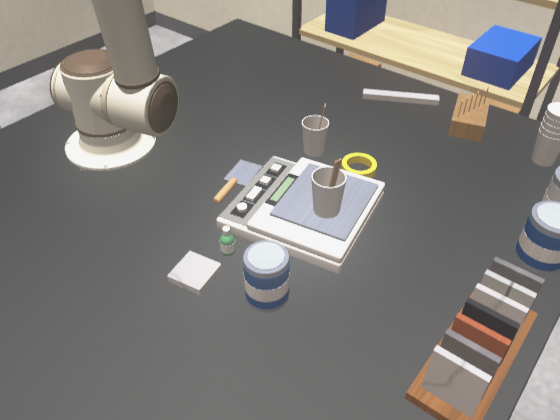

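The top view shows the key row with squares at about (241,283) and (266,277), the bar at (291,272) and the round key at (317,267). The landmark reports for round and bar are several pixels off, so I'll refine them with a threshold. In the scene view, the space around the keys is clear except for the hardener bottle at (228,240) and the spatula at (240,180).

```bash
python3 - <<'E'
from h import *
im=cv2.imread("pics/top0.png");c=cam("top");s=bot.observe()
Rt=R.from_rotvec(s["orientation"]).as_matrix();print(np.round(Rt,3))
print(np.round(bot.camera_params("wrist")["T_tool_cam"],3), np.round(bot.camera_params("wrist")["intrinsics"],0))
g=cv2.cvtColor(im,cv2.COLOR_BGR2GRAY)
for n,u in dict(round=(317,267),bar=(291,272),sqb=(266,277),sqa=(241,283)).items():
    x,y=u;h=7;w=13
    r=g[y-h:y+h+1,x-w:x+w+1].astype(float)
    m=(r>185);k,l,st,ce=cv2.connectedComponentsWithStats(m.astype(np.uint8))
    i=l[h,w];uv=ce[i]+[x-w,y-h];P=ray(c,uv,.051)
    print(n,st[i],uv.round(1),P.round(4),"tool shift",(Rt.T@(P-s["position"])).round(4))
E
```

```text
[[ 0.264 -0.965  0.   ]
 [-0.965 -0.264 -0.   ]
 [ 0.    -0.    -1.   ]]
[[ 1.    -0.    -0.    -0.   ]
 [ 0.     0.946  0.325 -0.085]
 [ 0.    -0.325  0.946 -0.143]
 [ 0.     0.     0.     1.   ]] [[304.   0. 276.]
 [  0. 304. 214.]
 [  0.   0.   1.]]
round [  7   1  12  12 107] [316.8 266.1] [ 0.488 -0.013  0.051] tool shift [-0.4088 -0.4673  0.1803]
bar [  3   0  22  14 217] [291.4 271.6] [0.4779 0.0398 0.051 ] tool shift [-0.4624 -0.4715  0.1803]
sqb [  7   1  13  13 121] [265.9 277.1] [0.4677 0.093  0.051 ] tool shift [-0.5164 -0.4757  0.1803]
sqa [  7   1  12  12 119] [240.5 282.5] [0.4576 0.146  0.051 ] tool shift [-0.5702 -0.4799  0.1803]
```

```bash
python3 -m creep '[-0.02,-0.023,0,0,1,-0.045,-0.052,0,0,1,-0.07,-0.08,0,0,1,-0.095,-0.108,0,0,1,-0.12,-0.137,0,0,1,-0.145,-0.166,0,0,1,-0.17,-0.194,0,0,1,-0.195,-0.223,0,0,1,-0.22,-0.251,0,0,1,-0.245,-0.28,0,0,1]'; python3 -m creep '[-0.025,-0.028,0,0,1,-0.05,-0.057,0,0,1,-0.075,-0.086,0,0,1,-0.1,-0.114,0,0,1,-0.125,-0.143,0.01,0,1,-0.145,-0.167,0.03,0,1,-0.16,-0.182,0.05,0,1,-0.164,-0.187,0.06,0,1,-0.164,-0.187,0.06,0,1,-0.164,-0.187,0.06,0,1]'
python3 - <<'E'
from h import *
s=bot.observe();im=bot.capture("wrist");cv2.imwrite("pics/w1.png",im);c=cam("wrist",s)
print(s["time_s"],s["position"],s["orientation"],s["opening"],s["wrist_force"],s["qpos"].round(2))
for k,P in dict(round=[.488,-.013,.051],bar=[.4779,.0398,.051]).items(): print(k,proj(c,P).round(1))
for k in("round_key_top","bar_key_top"):
    for r in bot.landmark_of("wrist",k)[:1]:print(k,r["confidence"],r["uv"],ray(c,r["uv"],.051).round(4))
E
```

```text
time_s: 1.73
position: [0.351, -0.2187, 0.2316]
orientation: [-2.497, 1.907, -0.001]
wrist_force: [0.7, -0.9, 0.4]
opening: -0.002
time_s: 2.57
position: [0.4872, -0.0132, 0.1714]
orientation: [2.497, -1.905, -0.001]
wrist_force: [0.3, -0.7, 0.2]
opening: -0.003
2.5667 [ 0.48716487 -0.01316087  0.171354  ] [ 2.49707910e+00 -1.90502825e+00 -1.05774313e-03] -0.0025659616703639443 [ 0.25810035 -0.6688815   0.18355822] [-0.03 -0.08 -0.1   1.54 -0.    2.85]
round [276.3 207.1]
bar [216.9 202.7]
round_key_top 0.93 [272.2, 207.0] [ 0.4871 -0.0094  0.051 ]
bar_key_top 0.61 [217.3, 202.9] [0.4778 0.0394 0.051 ]
```

View pics/w1.png

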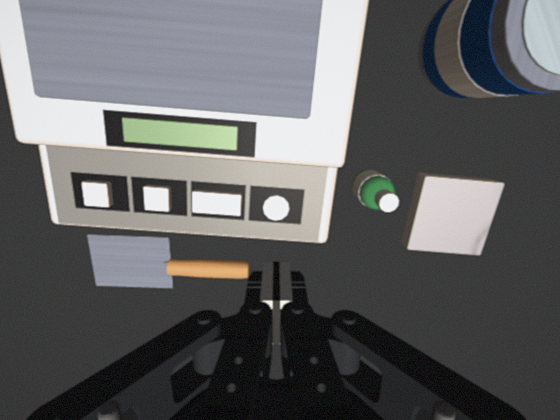

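The wrist view shows the round key at (276,208) and the bar at (217,204), within a pixel or two of where the top-camera estimates project. The network's round-key mark is about 4 px off, so I'm discounting it. Now descending.

```bash
python3 -m creep '[0,0,0.02,0,1,0,0,0.045,0,1,0,0,0.07,0,1,0,0,0.09,0,1,0,0,0.102,0,1,0,0,0.11,0,1,0,0,0.114,0,1,0,0,0.116,0,1,0,0,0.116,0,1,0,0,0.116,0,1]'
python3 -m creep '[0,0,0.001,0,1,0,0,0.002,0,1,0,0,0.003,0,1,0,0,0.004,0,1,0,0,0.005,0,1,0,0,0.006,0,1,0,0,0.007,0,1,0,0,0.007,0,1,0,0,0.007,0,1,0,0,0.007,0,1]'
```

```text
time_s: 3.55
position: [0.4882, -0.013, 0.0563]
orientation: [-2.496, 1.906, -0.002]
wrist_force: [0.0, -0.5, 0.2]
opening: -0.004
time_s: 4.38
position: [0.4877, -0.0128, 0.0484]
orientation: [-2.497, 1.906, -0.0]
wrist_force: [0.6, 0.1, 2.7]
opening: 0.002
```

```bash
python3 -m creep '[0,0,0.0005,0,1,0,0,0.001,0,1,0,0,0.0015,0,1,0,0,0.002,0,1,0,0,0.0025,0,1,0,0,0.0025,0,1,0,0,0.0025,0,1,0,0,0.0025,0,1,0,0,0.0025,0,1,0,0,0.0025,0,1]'
```

```text
time_s: 5.22
position: [0.4877, -0.0129, 0.046]
orientation: [-2.497, 1.906, -0.0]
wrist_force: [-2.7, 0.7, 5.6]
opening: -0.001
```

```bash
python3 -m creep '[0,0,0.0003,0,1,0,0,0.0006,0,1,0,0,0.0008,0,1,0,0,0.0008,0,1,0,0,0.0008,0,1,0,0,0.0008,0,1,0,0,0.0008,0,1,0,0,0.0008,0,1,0,0,0.0008,0,1,0,0,0.0008,0,1]'
python3 - <<'E'
from h import *
im=bot.capture("wrist");cv2.imwrite("pics/w2.png",im[170:420,130:430].repeat(2,0).repeat(2,1));s=bot.observe();print(s["position"],s["wrist_force"])
E
```

```text
time_s: 6.05
position: [0.4878, -0.0129, 0.0459]
orientation: [-2.497, 1.906, -0.001]
wrist_force: [-3.5, 0.2, 11.3]
opening: 0.002
[ 0.48778874 -0.01286469  0.0459082 ] [-3.93953637  0.91202292 10.65480968]
```

View pics/w2.png

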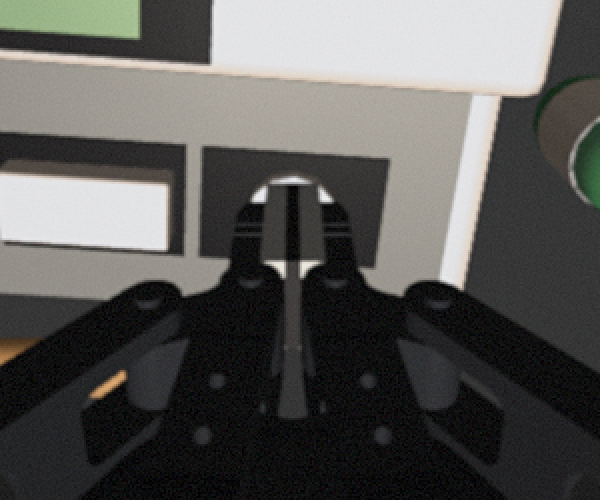

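The tip sits on the round key, and the bar beside it is still up. The force went from 5.6 to 11 N with only 0.1 mm of movement, so the key is on its stop. I'll lift, move to the bar (tool shift −0.0536, −0.0042) and approach it.

```bash
python3 -m creep '[0,0,-0.003,0,1,0,0,-0.008,0,1,0,0,-0.02,0,1,0,0,-0.03,0,1,0,0,-0.03,0,1,-0.01,-0.001,-0.03,0,1,-0.025,-0.002,-0.03,0,1,-0.042,-0.003,-0.03,0,1,-0.0535,-0.004,-0.03,0,1,-0.0535,-0.004,-0.03,0,1]'
python3 - <<'E'
from h import *
s=bot.observe();im=bot.capture("wrist");cv2.imwrite("pics/w3.png",im[120:420,80:480].repeat(2,0).repeat(2,1))
Rt=R.from_rotvec(s["orientation"]).as_matrix();print(s["position"],s["wrist_force"],(Rt.T@(np.array([.4779,.0398,.051])-s["position"])).round(4))
E
```

```text
time_s: 6.93
position: [0.4768, 0.0417, 0.0746]
orientation: [2.499, -1.904, -0.001]
wrist_force: [-0.1, -0.7, -0.7]
opening: -0.001
[0.47676185 0.04168408 0.07461677] [-0.09302463 -0.65530915 -0.73485744] [ 0.0021 -0.0006  0.0236]
```

View pics/w3.png

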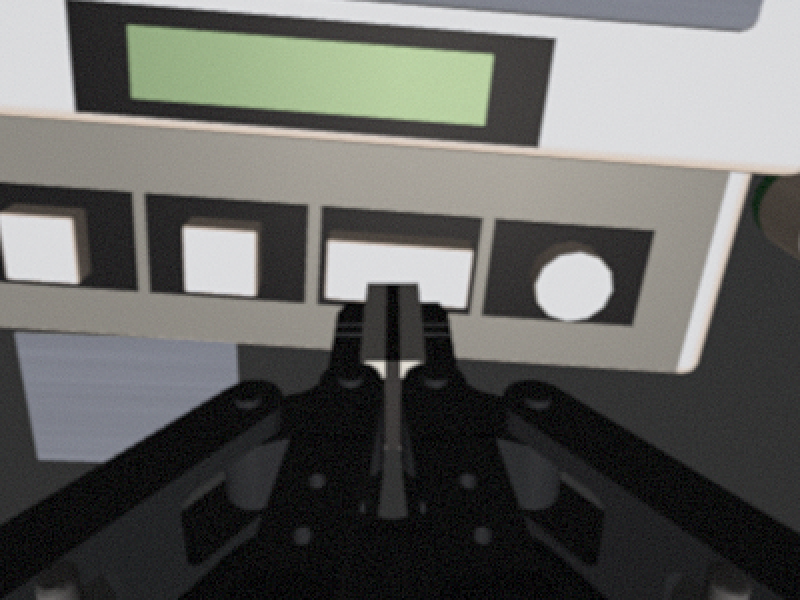

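The round key is up again, and the tip is over the bar near its middle (bar at (400,270) in the crop). Pressing the bar now.

```bash
python3 -m creep '[0,0,0.006,0,1,0,0,0.012,0,1,0,0,0.018,0,1,0,0,0.022,0,1,0,0,0.023,0,1,0,0,0.024,0,1,0,0,0.025,0,1,0,0,0.026,0,1,0,0,0.027,0,1,0,0,0.027,0,1]'
python3 -m creep '[0,0,0.0005,0,1,0,0,0.001,0,1,0,0,0.0015,0,1,0,0,0.002,0,1,0,0,0.0025,0,1,0,0,0.0025,0,1,0,0,0.0025,0,1,0,0,0.0025,0,1,0,0,0.0025,0,1,0,0,0.0025,0,1]'
```

```text
time_s: 7.82
position: [0.4776, 0.0397, 0.0481]
orientation: [-2.497, 1.906, -0.001]
wrist_force: [-0.9, -2.4, 3.0]
opening: -0.002
time_s: 8.65
position: [0.4776, 0.0397, 0.046]
orientation: [-2.497, 1.906, -0.001]
wrist_force: [-2.0, -1.9, 8.1]
opening: 0.003
```

That reads 8 N at z = 0.046, the same stop height as the round key. Lifting clear.

```bash
python3 -m creep '[0,0,-0.003,0,1,0,0,-0.01,0,1,0,0,-0.03,0,1,0,0,-0.055,0,1,0,0,-0.08,0,1,0,0,-0.11,0,1,0,0,-0.14,0,1,0,0,-0.16,0,1,0,0,-0.17,0,1,0,0,-0.17,0,1]'
python3 -m creep '[0,0,0,0,1,0,0,0,0,1,0,0,0,0,1,0,0,0,0,1,0,0,0,0,1,0,0,0,0,1,0,0,0,0,1,0,0,0,0,1,0,0,0,0,1,0,0,0,0,1]'
python3 - <<'E'
from h import *
a=cv2.imread("pics/scene0.png");b=bot.capture("scene");cv2.imwrite("pics/s4.png",b)
print(bot.observe()["position"])
for k in("pan_cup","side_cup","tape_roll","tin","hardener","stone_sample","spatula"):
    r=bot.landmark_of("scene",k)[:1]; print(k,[x["uv"] for x in r])
d=cv2.absdiff(a,b).max(2);y,x=np.where(d[100:,190:]>40);print("diff px",len(x),(x.min()+190,x.max()+190,y.min()+100,y.max()+100) if len(x) else 0)
E
```

```text
time_s: 9.48
position: [0.4782, 0.04, 0.2175]
orientation: [-2.495, 1.905, -0.003]
wrist_force: [0.2, -0.1, -1.6]
opening: 0.001
time_s: 10.32
position: [0.4774, 0.0398, 0.2155]
orientation: [-2.497, 1.906, -0.0]
wrist_force: [-0.9, -0.2, -0.6]
opening: -0.002
[0.47743351 0.03977811 0.21552686]
pan_cup [[325.2, 210.7]]
side_cup [[319.9, 151.6]]
tape_roll [[359.2, 168.4]]
tin [[263.4, 298.1]]
hardener [[228.5, 250.8]]
stone_sample [[318.0, 149.5]]
spatula [[230.5, 183.2]]
diff px 453 (np.int64(231), np.int64(262), np.int64(100), np.int64(132))
```

View pics/s4.png

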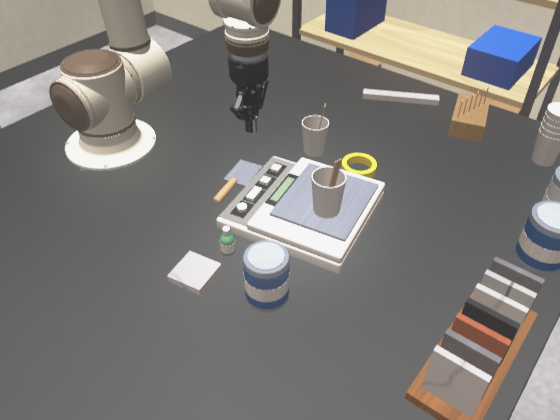

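The scene is unchanged from the start except for the arm, now raised at (250,100). All the keys are up and every bystander is where it began.

```bash
python3 -c "
from rig import bot
print(bot.hand_in())"
```

```text
the job is handed in; nothing more can be done
None
```

I pressed the round key (power) right down, let it come up, then did the same with the bar key (tare). I then lifted the hand to about 165 mm above the keys and handed in at about 10.5 s.

- **Presses:** both keys stopped at a fingertip height of 46 mm, which is their full 5 mm of travel. The measured push was about 11 N on the round key and 8 N on the bar, against the 25 N limit.
- **After each press:** a wrist picture showed the round key up again before I pressed the bar. In the final scene picture all four keys look up.
- **Bystanders:** in the area around the scale and bystanders, the first and last scene pictures differ only where the arm now shows. The comparison left out the picture's left edge, where the stone sample lies partly; it looks unmoved by eye.
- **Disagreements:** the network's marks for the round and bar keys in the first pictures, and the round key in the wrist view, were several pixels off. I used thresholded key centres instead. In the final check the network also placed the stone sample on the side cup; I took that as a false report.
- **Not known:** the hand-in gave no verdict.

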